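Clip a cover plate to its sloping stand

ROBOT

A 6-joint arm with a two-finger parallel gripper is mounted at the origin on the work surface. World frame = base frame: x ahead of the robot, y to its left, z up, the work surface at z = 0. Lengths are in mm, angles in rad, forces in N, time in s.
With the tool pointing down it reaches from about 350 to 875 mm from the base axis. Payload 4.2 kg.
Tool frame: the origin (TCP) lies midway between the tips of the shut fingers; the grasp point (between the pads) lies 19 mm behind it; z points along the fingers, y is the line along which they close (so a half turn about z gives the same grasp; the last joint's range is limited). The gripper opens to 87 mm and grips with 3 to 60 N. Pads are 19 mm wide; open, the fingers measure 117 mm over their backs; the gripper's body (75 mm by 190 mm) begins 51 mm behind the grasp point.
Start: joints at [1.375, 0.385, 0.008, 0, -1.194, -0.259], TCP at [274.518, 561.462, 222.55] pointing down, gripper open.
Joint ranges: [-3.14, 3.14], [-1.21, 2.06], [-1.07, 1.41], [-3.16, 2.05], [-2.99, -0.16], [-3.1, 3.1]. Speed limits (rad/s): [2.79, 2.79, 3.14, 3.14, 3.14, 3.14].

INTERFACE

Orientations are given as [roll, pitch, yaw] about the fixed x, y, z axes, in that order (R = Rz(yaw) Ry(pitch) Rx(roll)).
In Python, from bench import env gives the robot as it stands. The module is installed in compiled form; this text tells all that it offers.
- The arm moves only by the tool move_arm, never from a script. Its argument "plan" is a list of rows, each an object with "dp": the shift along the tool's x, y, z in mm, a list of three; "rotation": the turn, a rotation vector about the tool's x, y, z in rad, a list of three; "jaw": the opening, from -1 (shut) to 1 (fully open). A call has 1 to 20 rows; each row is the pose to reach, as a shift and turn from the pose commanded when the call began, along the tool's axes at that moment; what a row does not reach only later rows make up. A row lasts 1/8 s, in which the tool goes at most 62.5 mm and 10.7 degrees, less where a joint would pass 70% of its speed; a pose out of reach is approached as far as the arm can. A call with a gripper value outside its range is refused whole. The fingers move at their own pace and stop on an object; "grip_force" is the grip in N (left out, the last holds). Time passes only in rows, so rows that repeat a pose let the fingers close. It gives the time, the measured TCP pose, the force, the opening and the grip force at its end, in the units of the state.
- env.get_state(): the state, without advancing time (a new reading comes with each control period).
- env.grab_frame(name): name is "scene" or "top"; returns a dict with "pixels" (400x640x3 uint8, blue, green, red), "intrinsics" (3x3 intrinsics, pixels), "origin" and "orientation" of the camera in the world. Camera axes: x right, y down, z forward; pixel columns grow to the right and rows downward; lengths in mm; the calibration is good to about 2 mm. A picture is of the moment at which its call begins. There is no depth.
- env.hand_in(): hands the job in; it is judged then, once.
The state is a dict: "clock": time; "q": joint angles; "dq": joint speeds; "joint_torque": joint torques, N m; "tool_pos": TCP position; "ee_rot": TCP orientation; "force": force on the tool from outside, world axes, zero at the start; "moment": the same for the moment, N m; "grip_width": finger opening in mm; "grasp_force": force on a finger pad.
Only numpy, scipy, OpenCV 4.12 (cv2) and the standard library are available. Lean on these libraries where they do the work, as an engineer would, in place of code of your own. Each camera call takes 0.05 s, during which the arm holds its last target. There are 200 camera calls.

TASK

Take the big spring clip off its rail by squeezing its grips, and clip it over the middle of the top edge of the cover plate so that it clamps the cover to the sloping stand's backing plate, with the clip pointing squarely down the slope. Let go of it there; do not push the cover out of place, and leave the other things on the bench where they are.

Things in the scene. Friction and masses are not known exactly. Their poses are not given: they have to be found in the camera images.
- clip_grip (a point): Spring clip like a big clothes peg, 131 mm long, 46 wide, 0.14 kg: two hinged steel arms, on its rail at the start, jaws down. Point midway between its two black rubber grip rolls at the top (bars 14 mm thick, 46 long along y; outer faces 56 mm apart along x when the jaws hold 12 mm). z: jaws to rolls. Pinch the rolls together along x to open the jaws. The frame is fixed in the -x arm.
- clip_pads (a point): Same clip, same axes: point midway between its flat rubber jaw pads (46 mm wide, 16 high, reaching 8 mm below this point) when they hold 12 mm; 116 mm below clip_grip along z. The hinge is half-way between. The throat is open 40 mm above the pads. Fixed in the -x arm, so the frame turns by half the opening when the rolls are squeezed evenly.
- clip_jaw (a joint): Opening of the clip, rad: 0 with 12 mm between the pads (holding the rail, or cover and backing plate together), 0.36 fully open: 33 mm between the pads, rolls 35 mm over their outer faces; -0.2 empty and shut. Sprung shut: about 9 N on each roll starts to open it from 0, about 12 N holds it fully open.
- rail_top (a point): Clip rail, fixed: an upright steel strip 12 mm thick, 200 mm long along y, on a grey foot (70 x 220 mm). Point: middle of its top edge, 90 mm above the bench. At the start the clip sits astride it, clip x along the rail's x (across the strip), pads centred 14 mm below the top edge, within 50 mm of the middle.
- stand: Sloping stand, fixed: grey foot 140 x 170 x 15 mm, dark steel backing plate 160 mm wide, 6 thick, 130 along the slope, leaning 30 degrees from vertical with its top towards the stand's -x (roughly towards the robot); a ledge low on its upper (+x) face. Origin: middle under the foot, z up; the plate's top edge is 25 mm to -x of it, 128 mm above the bench.
- cover_edge (a point): Loose aluminium cover plate 120 mm wide, 110 high, 6 thick, about 0.25 kg, round boss on its outer face, lying on the ledge against the backing plate, top edges level. Point: middle of its top edge on its back face, so the middle of the 12 mm of cover plus backing plate. z up the slope (30 degrees from vertical), x out of its outer face, y along the edge.
- screwdriver: a screwdriver with a green handle, about 200 mm long, lying near the middle of the bench; a bystander.
- wrench: a steel wrench lying near the robot; a bystander.
- bottle: a white closed bottle, 60 mm across, 150 mm tall, standing beyond the clip rail and stand; a bystander. Origin at its underside.
- block: a small L-shaped steel block, 50 x 50 mm, 70 mm tall; a bystander. Origin at its underside.
- cup: an open steel cup, 70 mm across, 60 mm tall; a bystander. Origin at its underside.
Not all that is in view belongs to the job. What is shaped like the part that bears clip_grip but green or yellow is not meant.

How it is judged:
By the outcome, as a careful person would: the job done as asked, in the order asked, and still so for the second after the job is handed in, with the robot touching nothing.
It also fails if it takes over 43 s, if anything falls off the work surface, if the arm or the gripper's body presses on something with over 40 N, if the wrist force passes 120 N, or if a joint passes its speed limit or range.

## Working session

There is one attempt and no reset: what is moved stays moved. The work goes in short steps, Python scripts to look and compute and a tool call to move; the robot and the scene stay as the last step left them, time stands still between calls to the robot, and variables do not carry over. Pictures are saved under pics/ and viewed, at most 10 in all, crops included, and the job is handed in when it is done.

Besides the shell and the picture viewer there is one more tool, called after ">>>" by a JSON object that holds its "fn" and its "kwargs", one argument or row to a line. move_arm: Moves the arm, as the interface text tells. Its arguments: {"type":"object","properties":{"plan":{"type":"array"},"grip_force":{"type":"number"}},"required":["plan"]}

```bash
mkdir -p pics; cat > h.py <<'E'
import numpy as np, cv2
from bench import env
from scipy.spatial.transform import Rotation as R
np.set_printoptions(precision=2,suppress=True)
def cam(n):
    f=env.grab_frame(n); o=np.array(f["orientation"],float)
    M=o if o.shape==(3,3) else (R.from_quat(o).as_matrix() if o.size==4 else R.from_euler('xyz',o).as_matrix())
    return f["pixels"],np.array(f["intrinsics"]),np.array(f["origin"],float),M
def ray(K,M,u,v): return M@np.linalg.solve(K,[u,v,1.])
def at(c,u,v,z):
    d=ray(c[1],c[3],u,v); return c[2]+d*(z-c[2][2])/d[2]
def proj(c,p):
    q=c[1]@(c[3].T@(np.array(p,float)-c[2])); return q[:2]/q[2]
def tri(cs,uvs):
    A=np.zeros((3,3));b=np.zeros(3)
    for c,(u,v) in zip(cs,uvs):
        d=ray(c[1],c[3],u,v);d/=np.linalg.norm(d);P=np.eye(3)-np.outer(d,d);A+=P;b+=P@c[2]
    return np.linalg.solve(A,b)
E
python3 - <<'E'
from h import *
for n in("scene","top"):
    f=env.grab_frame(n);print(n,f["intrinsics"],f["origin"],f["orientation"])
    cv2.imwrite(f"pics/{n}0.png",f["pixels"])
print(env.get_state())
E
```

```text
scene [[408.42   0.   321.78]
 [  0.   408.42 201.57]
 [  0.     0.     1.  ]] [860.62 410.99 849.04] [-2.56 -0.    2.51]
top [[519.95   0.   321.09]
 [  0.   519.95 191.37]
 [  0.     0.     1.  ]] [ 425.83   22.62 1261.04] [-3.01 -0.01 -1.57]
{'clock': 0.1, 'q': array([ 1.37,  0.39,  0.01, -0.  , -1.19, -0.26]), 'dq': array([-0., -0.,  0.,  0.,  0.,  0.]), 'joint_torque': array([  0.  , -39.17,  18.79,   4.23,   0.01,  -0.  ]), 'tool_pos': array([274.3 , 561.01, 221.59]), 'ee_rot': array([ 3.14, -0.  , -0.45]), 'force': array([ 0.71, -0.64, -1.54]), 'moment': array([ 0.03, -0.01, -0.01]), 'grasp_force': 0.0, 'grip_width': 86.9314776424035}
```

View pics/scene0.png

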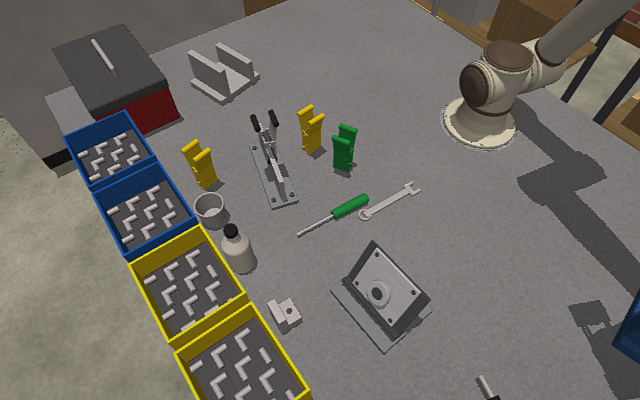

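View pics/top0.png

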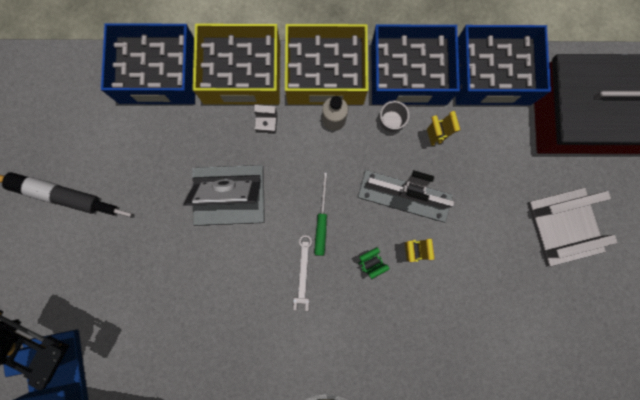

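The scene view shows the black-gripped clip on its rail near (268,135) and the stand near (382,290). In the top view they are near (418,188) and (227,193). I'll enlarge both.

```bash
python3 - <<'E'
from h import *
def crop(n,u,v,w,h,s): 
    return cv2.resize(cv2.imread(f"pics/{n}0.png")[v:v+h,u:u+w],None,fx=s,fy=s,interpolation=cv2.INTER_CUBIC)
a=crop("scene",235,100,80,120,5);b=crop("top",355,160,100,75,4)
c=np.zeros((600,800,3),np.uint8);c[:600,:400]=a;c[:300,400:]=b
cv2.imwrite("pics/clip.png",c)
a=crop("scene",325,230,110,130,4);b=crop("top",180,155,90,80,4)
c=np.zeros((520,800,3),np.uint8);c[:,:440]=a;c[:320,440:800]=b
cv2.imwrite("pics/stand.png",c)
E
```

```text
(no output)
```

View pics/clip.png

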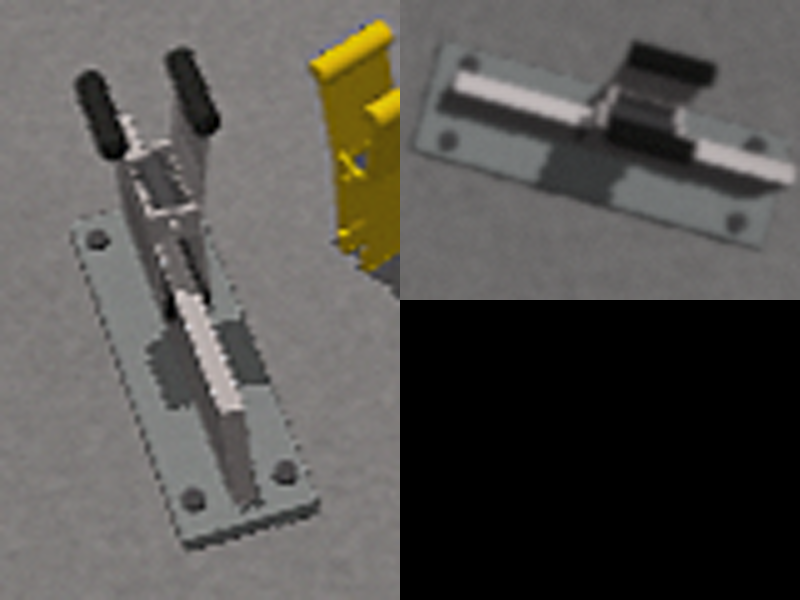

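View pics/stand.png

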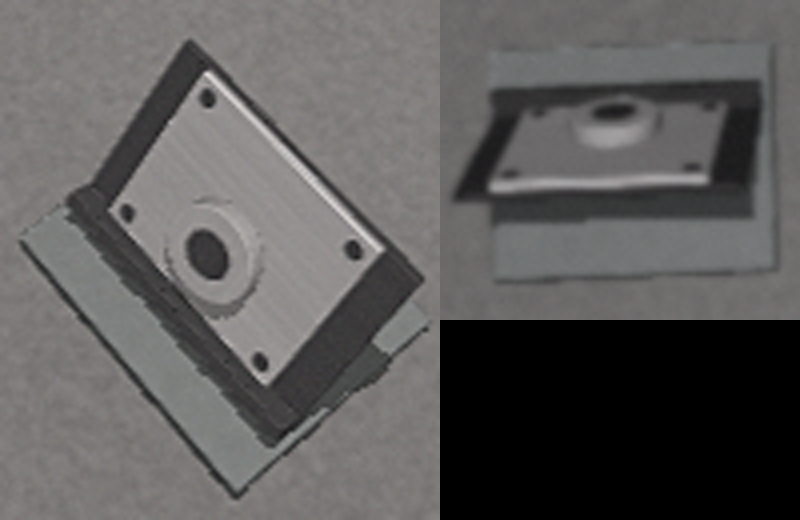

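```bash
cat > fit.py <<'E'
from h import *
from scipy.optimize import least_squares
S,T=cam("scene"),cam("top")
def m(u0,v0,s,uo=0): return lambda u,v:(u0+(u-uo+.5)/s-.5, v0+(v+.5)/s-.5)
cs,ct=m(235,100,5),m(355,160,4,400); ss,st=m(325,230,4),m(180,155,4,440)
def Rz(a): return R.from_euler('z',a).as_matrix()
# rail+clip: local points, origin = under rail middle; clip offset s
def railpts(s): return [
 (S,cs(102,114),(24.5*-1,s,192),'r'),(S,cs(194,91),(24.5,s,192),'r'),
 (T,ct(672,63),(0,s,192),'r'),(T,ct(652,135),(0,s,192),'r')]
for nm,uv in dict(rollA=((102,114),(672,63)),rollB=((194,91),(652,135))).items():
    print(nm,tri([S,T],[cs(*uv[0]),ct(*uv[1])]))
print('gap cross',tri([S,T],[cs(102,114),ct(672,63)])-tri([S,T],[cs(194,91),ct(652,135)]))
print('rail left end top',at(T,*ct(457,83),90),'right',at(T,*ct(795,173),90))
print('rail near end scene',at(S,*cs(228,407),90))
print('foot top-view corners z~8',[at(T,*ct(*p),8)[:2] for p in((438,43),(413,150),(763,247),(797,140))])
print('foot scene corners z0',[at(S,*cs(*p),0)[:2] for p in((185,550),(320,513))])
print('cover outer corners',tri([S,T],[ss(208,72),st(710,180)]),tri([S,T],[ss(385,248),st(490,187)]))
print('plate back corners',tri([S,T],[ss(190,40),st(752,187)]),tri([S,T],[ss(425,280),st(455,200)]))
print('foot z15',[at(T,*st(*p),15)[:2] for p in((490,47),(773,45),(776,268),(495,282))])
print('foot scene z15',[at(S,*ss(*p),15)[:2] for p in((237,490),(22,238),(428,322))])
E
python3 fit.py
```

```text
rollA [ 595.72 -199.24  190.83]
rollB [ 556.67 -186.71  192.29]
gap cross [ 39.04 -12.53  -1.47]
rail left end top [600.63 -97.59  90.  ] right [ 549.19 -288.94   90.  ]
rail near end scene [604.84 -97.57  90.  ]
foot top-view corners z~8 [array([637.56, -94.68]), array([571.73, -78.78]), array([ 512.86, -289.9 ]), array([ 578.01, -312.64])]
foot scene corners z0 [array([639.52, -97.09]), array([573.56, -75.63])]
cover outer corners [552.18 175.03 122.38] [547.78 294.44 127.47]
plate back corners [547.52 153.57 119.25] [541.12 315.27 120.88]
foot z15 [array([645.72, 323.33]), array([647.17, 151.95]), array([511.68, 148.3 ]), array([503.27, 315.95])]
foot scene z15 [array([644.61, 324.22]), array([651.26, 157.34]), array([508.72, 319.54])]
```

```bash
cat > ov.py <<'E'
from h import *
S,T=cam("scene"),cam("top")
def ov(c,u,v,w,h,s,segs):
    im=cv2.resize(c[0][v:v+h,u:u+w],None,fx=s,fy=s,interpolation=cv2.INTER_CUBIC)
    for a,b,col in segs:
        p=[tuple(np.int32(((proj(c,q)-[u,v]+.5)*s-.5)*16)) for q in(a,b)]
        cv2.line(im,tuple(map(int,p[0])),tuple(map(int,p[1])),col,1,cv2.LINE_AA,4)
    return im
def stand(x,y,a,ex=-25,ez=128):
    M=R.from_euler('z',a).as_matrix(); o=np.array([x,y,0]); g=lambda *p:o+M@np.array(p,float)
    n=np.array([.866,0,.5]);t=np.array([-.5,0,.866]);e=np.array([ex,0,ez]);Y=np.array([0,1,0]);s=[]
    for k,hw,col in((6,60,(0,0,255)),(0,60,(0,255,0)),(-6,80,(255,0,255))):
        s.append((g(*(e+k*n-hw*Y)),g(*(e+k*n+hw*Y)),col))
    for z in(15,):
        c=[g(*p) for p in((-70,-85,z),(70,-85,z),(70,85,z),(-70,85,z))]
        s+=[(c[i],c[(i+1)%4],(255,255,0)) for i in range(4)]
    return s
E
python3 - <<'E'
from ov import *
s=stand(577,235,.038)
c=np.zeros((600,800,3),np.uint8)
a=ov(S,360,235,80,75,5,s);b=ov(T,182,160,80,60,5,s)
c[:375,:400]=a;c[:300,400:]=b
c[375:,:400]=cv2.resize(S[0][240:285,360:440],None,fx=5,fy=5,interpolation=cv2.INTER_CUBIC)
c[300:,400:]=cv2.resize(T[0][160:220,182:262],None,fx=5,fy=5,interpolation=cv2.INTER_CUBIC)
cv2.imwrite("pics/ov1.png",c)
E
```

```text
(no output)
```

View pics/ov1.png

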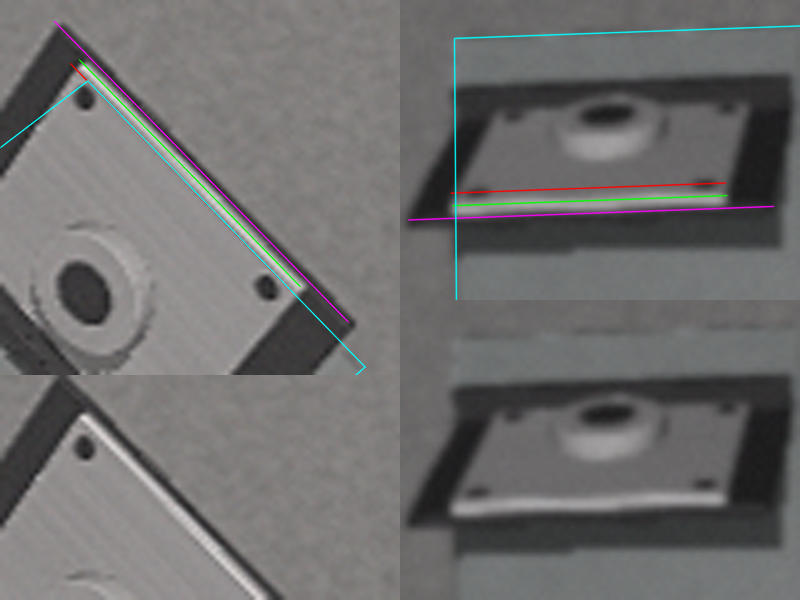

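The overlay fits to about 2 mm. The clip grip is near (576,-193,192) with rail yaw -0.268. The cover edge is near (550,235,127) with stand yaw 0.038. Next I'll compute the first moves.

```bash
cat > go.py <<'E'
from h import *
def rel(p0,r0,p1,r1):
    A=R.from_euler('xyz',r0);B=R.from_euler('xyz',r1)
    return (A.inv().apply(np.array(p1,float)-p0)).round(1),(A.inv()*B).as_rotvec().round(3)
E
python3 - <<'E'
from go import *
p0=[274.5,561.5,222.5];r0=[np.pi,0,R.from_euler('xyz',env.get_state()['ee_rot']).as_euler('xyz')[2]];print(env.get_state()['ee_rot'].tolist())
print(rel(p0,r0,[300,500,310],r0),rel(p0,r0,[576,-193,290],[np.pi,0,-1.839]))
E
```

```text
[3.1408631697628584, -4.29285899410381e-05, -0.45487492223195436]
(array([ 49.9,  44. , -87.5]), array([0., 0., 0.])) (array([602.3, 545.3, -67.5]), array([-0.  , -0.  ,  1.38]))
```

>>> {"fn": "move_arm", "kwargs": {
  "plan": [
    {"dp": [25, 22, -50], "rotation": [0, 0, 0.1], "jaw": 1},
    {"dp": [50, 44, -88], "rotation": [0, 0, 0.2], "jaw": 1},
    {"dp": [602, 545, -68], "rotation": [0, 0, 1.384], "jaw": 1},
    {"dp": [602, 545, -68], "rotation": [0, 0, 1.384], "jaw": 1},
    {"dp": [602, 545, -68], "rotation": [0, 0, 1.384], "jaw": 1},
    {"dp": [602, 545, -68], "rotation": [0, 0, 1.384], "jaw": 1},
    {"dp": [602, 545, -68], "rotation": [0, 0, 1.384], "jaw": 1},
    {"dp": [602, 545, -68], "rotation": [0, 0, 1.384], "jaw": 1},
    {"dp": [602, 545, -68], "rotation": [0, 0, 1.384], "jaw": 1},
    {"dp": [602, 545, -68], "rotation": [0, 0, 1.384], "jaw": 1},
    {"dp": [602, 545, -68], "rotation": [0, 0, 1.384], "jaw": 1},
    {"dp": [602, 545, -68], "rotation": [0, 0, 1.384], "jaw": 1},
    {"dp": [602, 545, -68], "rotation": [0, 0, 1.384], "jaw": 1},
    {"dp": [602, 545, -68], "rotation": [0, 0, 1.384], "jaw": 1},
    {"dp": [602, 545, -68], "rotation": [0, 0, 1.384], "jaw": 1},
    {"dp": [602, 545, -68], "rotation": [0, 0, 1.384], "jaw": 1},
    {"dp": [602, 545, -68], "rotation": [0, 0, 1.384], "jaw": 1},
    {"dp": [602, 545, -68], "rotation": [0, 0, 1.384], "jaw": 1}
  ]
}}

```text
clock: 2.55
tool_pos: [575.8, -191.4, 291.2]
ee_rot: [-3.141, 0.0, -1.837]
force: [1.0, -0.0, -0.7]
grip_width: 87.0
grasp_force: 0.0
```

>>> {"fn": "move_arm", "kwargs": {
  "plan": [
    {"dp": [1, 0, 40], "rotation": [0, 0, 0], "jaw": 1},
    {"dp": [1, 0, 75], "rotation": [0, 0, 0], "jaw": 1},
    {"dp": [1, 0, 100], "rotation": [0, 0, 0], "jaw": 1},
    {"dp": [1, 0, 117], "rotation": [0, 0, 0], "jaw": 1},
    {"dp": [1, 0, 117], "rotation": [0, 0, 0], "jaw": 1},
    {"dp": [1, 0, 117], "rotation": [0, 0, 0], "jaw": 1}
  ]
}}

```text
clock: 3.3
tool_pos: [576.3, -193.3, 174.8]
ee_rot: [-3.14, -0.0, -1.838]
force: [-0.5, -0.4, -0.1]
grip_width: 87.1
grasp_force: 0.0
```

```bash
python3 - <<'E'
from h import *
S=cam("scene");cv2.imwrite("pics/s1.png",cv2.resize(S[0][80:220,200:360],None,fx=4,fy=4,interpolation=cv2.INTER_CUBIC))
E
```

```text
(no output)
```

View pics/s1.png

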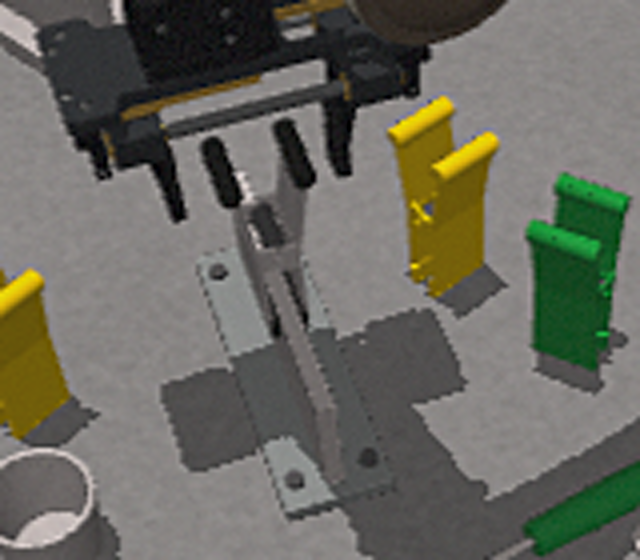

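The fingers straddle both rolls: tips at (180,215) and (345,170), rolls at (222,172) and (295,152), so the grasp is centred. Now I'll squeeze.

>>> {"fn": "move_arm", "kwargs": {
  "plan": [
    {"dp": [0, 0, 0], "rotation": [0, 0, 0], "jaw": -1},
    {"dp": [0, 0, 0], "rotation": [0, 0, 0], "jaw": -1},
    {"dp": [0, 0, 0], "rotation": [0, 0, 0], "jaw": -1},
    {"dp": [0, 0, 0], "rotation": [0, 0, 0], "jaw": -1},
    {"dp": [0, 0, 0], "rotation": [0, 0, 0], "jaw": -1},
    {"dp": [0, 0, 0], "rotation": [0, 0, 0], "jaw": -1},
    {"dp": [0, 0, 0], "rotation": [0, 0, 0], "jaw": -1},
    {"dp": [0, 0, 0], "rotation": [0, 0, 0], "jaw": -1}
  ],
  "grip_force": 25
}}

```text
clock: 4.35
tool_pos: [575.7, -193.5, 173.4]
ee_rot: [3.141, -0.0, -1.839]
force: [1.0, -1.3, -1.5]
grip_width: 33.2
grasp_force: 25.0
```

>>> {"fn": "move_arm", "kwargs": {
  "plan": [
    {"dp": [0, 0, -15], "rotation": [0, 0, 0], "jaw": -1},
    {"dp": [0, 0, -35], "rotation": [0, 0, 0], "jaw": -1},
    {"dp": [0, 0, -65], "rotation": [0, 0, 0], "jaw": -1},
    {"dp": [0, 0, -100], "rotation": [0, 0, 0], "jaw": -1},
    {"dp": [0, 0, -135], "rotation": [0, 0, 0], "jaw": -1},
    {"dp": [0, 0, -150], "rotation": [0, 0, 0], "jaw": -1},
    {"dp": [0, 0, -150], "rotation": [0, 0, 0], "jaw": -1},
    {"dp": [0, 0, -150], "rotation": [0, 0, 0], "jaw": -1}
  ]
}}

```text
clock: 5.35
tool_pos: [575.0, -193.2, 321.8]
ee_rot: [3.138, 0.0, -1.839]
force: [-0.1, 0.2, -2.2]
grip_width: 33.5
grasp_force: 25.0
```

```bash
cat >> go.py <<'E'
yaw=.038
def target(back,edge=(550,235,127),depth=14,tx=0):
    Z=R.from_euler('z',yaw).as_matrix()
    up=Z@[-.5,0,.8660];out=Z@[.8660,0,.5]
    tz=-up;ty=-out;M=np.c_[np.cross(ty,tz),ty,tz]
    return np.array(edge)+up*(116-depth-19+back), R.from_matrix(M).as_euler('xyz')
E
python3 - <<'E'
from go import *
from h import *
s=env.get_state();print(s['tool_pos'],s['ee_rot'],s['grip_width'])
for b in(90,0):print(b,target(b),rel(s['tool_pos'],s['ee_rot'],*target(b)))
S=cam("scene");cv2.imwrite("pics/s2.png",S[0][50:250,200:460])
E
```

```text
[ 574.95 -193.24  321.76] [ 3.14  0.   -1.84] 33.51627363515886
90 (array([463.56, 231.71, 276.82]), array([-2.62,  0.  , -1.53])) (array([-380.2,  219.8,   45.7]), array([ 0.52, -0.08, -0.3 ]))
0 (array([508.53, 233.42, 198.88]), array([-2.62,  0.  , -1.53])) (array([-393.8,  176.7,  123.5]), array([ 0.52, -0.08, -0.3 ]))
```

View pics/s2.png

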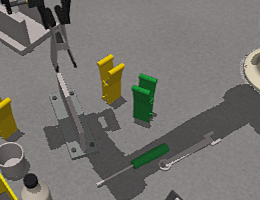

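The clip is lifted clear of the rail and held open (crop about (62,40)). Moving above the stand, tilted.

>>> {"fn": "move_arm", "kwargs": {
  "plan": [
    {"dp": [-25, 14, 3], "rotation": [0.03, -0.005, -0.02], "jaw": -1},
    {"dp": [-55, 32, 6], "rotation": [0.08, -0.011, -0.045], "jaw": -1},
    {"dp": [-90, 52, 10], "rotation": [0.13, -0.018, -0.07], "jaw": -1},
    {"dp": [-125, 72, 14], "rotation": [0.18, -0.026, -0.1], "jaw": -1},
    {"dp": [-160, 92, 18], "rotation": [0.23, -0.034, -0.13], "jaw": -1},
    {"dp": [-195, 112, 22], "rotation": [0.28, -0.042, -0.16], "jaw": -1},
    {"dp": [-230, 132, 26], "rotation": [0.33, -0.05, -0.19], "jaw": -1},
    {"dp": [-265, 152, 31], "rotation": [0.38, -0.057, -0.215], "jaw": -1},
    {"dp": [-300, 172, 36], "rotation": [0.43, -0.065, -0.245], "jaw": -1},
    {"dp": [-335, 192, 40], "rotation": [0.47, -0.072, -0.27], "jaw": -1},
    {"dp": [-362, 208, 43], "rotation": [0.5, -0.077, -0.29], "jaw": -1},
    {"dp": [-380, 220, 46], "rotation": [0.52, -0.08, -0.3], "jaw": -1},
    {"dp": [-380, 220, 46], "rotation": [0.52, -0.08, -0.3], "jaw": -1},
    {"dp": [-380, 220, 46], "rotation": [0.52, -0.08, -0.3], "jaw": -1},
    {"dp": [-380, 220, 46], "rotation": [0.52, -0.08, -0.3], "jaw": -1}
  ]
}}

```text
clock: 7.28
tool_pos: [464.3, 230.5, 277.5]
ee_rot: [-2.618, -0.0, -1.533]
force: [-0.2, 0.7, -1.6]
grip_width: 33.4
grasp_force: 25.0
```

```bash
python3 - <<'E'
from go import *
s=env.get_state();print(s['tool_pos'],s['ee_rot'],s['grip_width'],s['q'])
for b in(90,30,0):print(b,rel(s['tool_pos'],s['ee_rot'],*target(b)))
S=cam("scene");T=cam("top")
c=np.zeros((600,800,3),np.uint8)
c[:600,:440]=cv2.resize(S[0][200:350,330:440],None,fx=4,fy=4,interpolation=cv2.INTER_CUBIC)
c[:440,440:]=cv2.resize(T[0][140:250,180:270],None,fx=4,fy=4,interpolation=cv2.INTER_CUBIC)
cv2.imwrite("pics/s3.png",c)
E
```

```text
[464.35 230.49 277.5 ] [-2.62 -0.   -1.53] 33.428748949104644 [ 0.96 -0.05 -0.72  0.68 -0.69 -1.4 ]
90 (array([-1.3,  1. ,  0.2]), array([-0., -0., -0.]))
30 (array([-1.3,  1. , 60.2]), array([-0., -0., -0.]))
0 (array([-1.3,  1. , 90.2]), array([-0., -0., -0.]))
```

View pics/s3.png

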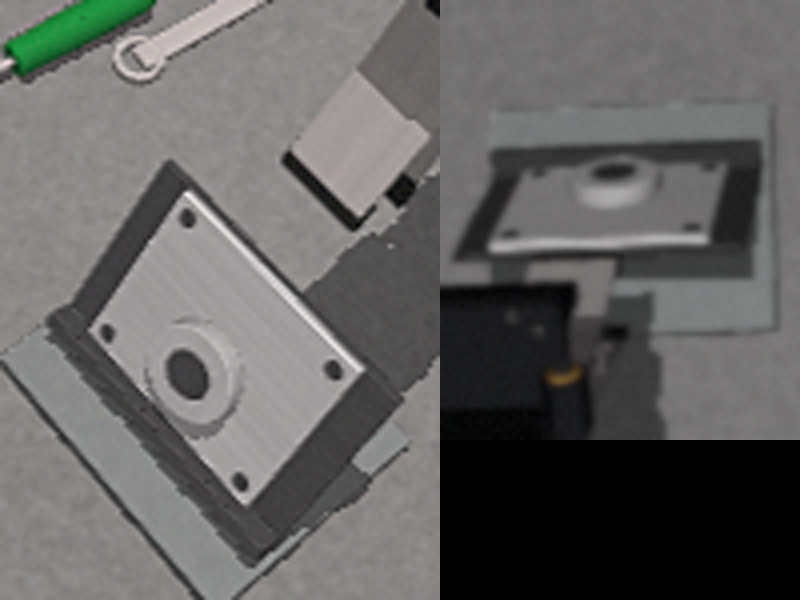

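```bash
python3 - <<'E'
from go import *
s=env.get_state();M=R.from_euler('xyz',s['ee_rot']).as_matrix();S=cam("scene");T=cam("top")
for yo in(16,20,24):
  for xo in(-23,0,23):
    p=s['tool_pos']+M@[xo,-yo,97+8]   # outer pad bottom edge (-tool y = out)
    a=(proj(S,p)-[330,200]+.5)*4;b=(proj(T,p)-[180,140]+.5)*4+[440,0];print(yo,xo,p,a,b)
E=np.array([550,235,127.]);Z=R.from_euler('z',.038).as_matrix()
for yy in(-60,0,60):
  p=E+Z@[5.2,yy,3];print('cover',(proj(S,p)-[330,200]+.5)*4,(proj(T,p)-[180,140]+.5)*4+[440,0])
E
```

```text
16 -23 [529.87 256.1  194.78] [363.07 222.28] [531.94 268.98]
16 0 [530.74 233.12 194.78] [325.74 185.96] [576.8  267.32]
16 23 [531.61 210.14 194.78] [289.42 150.61] [621.64 265.65]
20 -23 [533.33 256.24 196.78] [358.49 224.7 ] [531.03 261.88]
20 0 [534.2  233.25 196.78] [321.08 188.21] [575.96 260.22]
20 23 [535.07 210.27 196.79] [284.68 152.69] [620.86 258.56]
24 -23 [536.79 256.37 198.78] [353.87 227.14] [530.12 254.77]
24 0 [537.66 233.38 198.78] [316.38 190.47] [575.11 253.1 ]
24 23 [538.53 210.4  198.79] [279.9  154.78] [620.08 251.44]
cover [180.65 191.1 ] [707.27 230.3 ]
cover [266.31 279.3 ] [597.3  234.37]
cover [357.89 373.6 ] [487.17 238.45]
```

The clip in hand matches the prediction to about 2 mm, and so does the cover. The outer pad's lower corners are at (283,155) and (352,225), and the cover edge runs (188,193) to (362,367). I'll slide down the slope.

>>> {"fn": "move_arm", "kwargs": {
  "plan": [
    {"dp": [0, 0, 15], "rotation": [0, 0, 0], "jaw": -1},
    {"dp": [0, 0, 35], "rotation": [0, 0, 0], "jaw": -1},
    {"dp": [0, 0, 50], "rotation": [0, 0, 0], "jaw": -1},
    {"dp": [0, 0, 60], "rotation": [0, 0, 0], "jaw": -1},
    {"dp": [0, 0, 68], "rotation": [0, 0, 0], "jaw": -1},
    {"dp": [0, 0, 75], "rotation": [0, 0, 0], "jaw": -1},
    {"dp": [0, 0, 82], "rotation": [0, 0, 0], "jaw": -1},
    {"dp": [0, 0, 88], "rotation": [0, 0, 0], "jaw": -1},
    {"dp": [0, 0, 91], "rotation": [0, 0, 0], "jaw": -1},
    {"dp": [0, 0, 91], "rotation": [0, 0, 0], "jaw": -1},
    {"dp": [0, 0, 91], "rotation": [0, 0, 0], "jaw": -1}
  ]
}}

```text
clock: 8.85
tool_pos: [509.7, 233.0, 199.0]
ee_rot: [-2.617, -0.0, -1.532]
force: [0.5, -0.8, -1.2]
grip_width: 33.7
grasp_force: 25.0
```

```bash
python3 - <<'E'
from go import *
s=env.get_state();print(s['tool_pos'],s['ee_rot'],s['force'],rel(s['tool_pos'],s['ee_rot'],*target(0)))
S=cam("scene");T=cam("top")
c=np.zeros((600,800,3),np.uint8)
c[:600,:440]=cv2.resize(S[0][200:350,330:440],None,fx=4,fy=4,interpolation=cv2.INTER_CUBIC)
c[:440,440:]=cv2.resize(T[0][140:250,180:270],None,fx=4,fy=4,interpolation=cv2.INTER_CUBIC)
cv2.imwrite("pics/s4.png",c)
E
```

```text
[509.69 232.97 199.  ] [-2.62 -0.   -1.53] [ 0.49 -0.84 -1.24] (array([-0.5,  1. , -0.5]), array([-0.,  0.,  0.]))
```

View pics/s4.png

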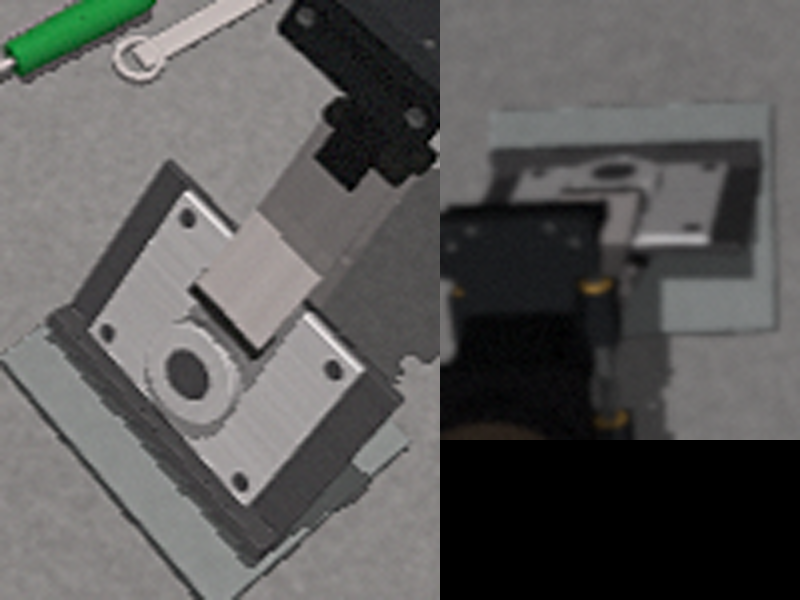

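The outer jaw is over the cover, centred, with no contact force and the cover unmoved. I'll release gradually.

>>> {"fn": "move_arm", "kwargs": {
  "plan": [
    {"dp": [0, 0, 0], "rotation": [0, 0, 0], "jaw": -0.2},
    {"dp": [0, 0, 0], "rotation": [0, 0, 0], "jaw": -0.12},
    {"dp": [0, 0, 0], "rotation": [0, 0, 0], "jaw": -0.04},
    {"dp": [0, 0, 0], "rotation": [0, 0, 0], "jaw": 0.04},
    {"dp": [0, 0, 0], "rotation": [0, 0, 0], "jaw": 0.1},
    {"dp": [0, 0, 0], "rotation": [0, 0, 0], "jaw": 0.16},
    {"dp": [0, 0, 0], "rotation": [0, 0, 0], "jaw": 0.22},
    {"dp": [0, 0, 0], "rotation": [0, 0, 0], "jaw": 0.28},
    {"dp": [0, 0, 0], "rotation": [0, 0, 0], "jaw": 0.34},
    {"dp": [0, 0, 0], "rotation": [0, 0, 0], "jaw": 0.5},
    {"dp": [0, 0, 0], "rotation": [0, 0, 0], "jaw": 0.7},
    {"dp": [0, 0, 0], "rotation": [0, 0, 0], "jaw": 1},
    {"dp": [0, 0, 0], "rotation": [0, 0, 0], "jaw": 1},
    {"dp": [0, 0, 0], "rotation": [0, 0, 0], "jaw": 1},
    {"dp": [0, 0, 0], "rotation": [0, 0, 0], "jaw": 1}
  ]
}}

```text
clock: 10.82
tool_pos: [509.7, 232.9, 198.8]
ee_rot: [-2.617, -0.0, -1.532]
force: [-0.3, -0.3, -0.0]
grip_width: 86.6
grasp_force: 0.0
```

>>> {"fn": "move_arm", "kwargs": {
  "plan": [
    {"dp": [0, 0, -10], "rotation": [0, 0, 0], "jaw": 1},
    {"dp": [0, 0, -25], "rotation": [0, 0, 0], "jaw": 1},
    {"dp": [0, 0, -45], "rotation": [0, 0, 0], "jaw": 1},
    {"dp": [0, 0, -70], "rotation": [0, 0, 0], "jaw": 1},
    {"dp": [0, 0, -100], "rotation": [0, 0, 0], "jaw": 1},
    {"dp": [0, 0, -130], "rotation": [0, 0, 0], "jaw": 1},
    {"dp": [0, 0, -150], "rotation": [0, 0, 0], "jaw": 1},
    {"dp": [0, 0, -150], "rotation": [0, 0, 0], "jaw": 1},
    {"dp": [0, 0, -150], "rotation": [0, 0, 0], "jaw": 1}
  ]
}}

```text
clock: 11.95
tool_pos: [434.5, 229.7, 327.6]
ee_rot: [-2.619, -0.002, -1.532]
force: [0.3, 0.1, 0.3]
grip_width: 87.2
grasp_force: 0.0
```

```bash
python3 - <<'E'
from go import *
S=cam("scene");T=cam("top")
c=np.zeros((600,800,3),np.uint8)
c[:600,:440]=cv2.resize(S[0][200:350,330:440],None,fx=4,fy=4,interpolation=cv2.INTER_CUBIC)
c[:440,440:]=cv2.resize(T[0][140:250,180:270],None,fx=4,fy=4,interpolation=cv2.INTER_CUBIC)
cv2.imwrite("pics/s5.png",c)
E
```

```text
(no output)
```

View pics/s5.png

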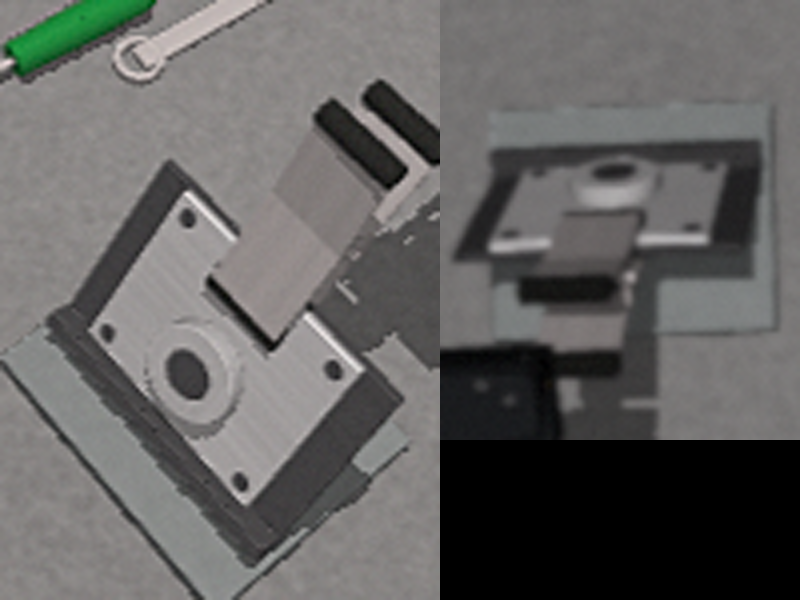

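The clip clamps the cover and plate at mid-edge: jaw bottom (208,280)–(272,348), parallel to the cover edge. The cover still sits at (188,193)–(362,367), and the gripper is clear.

```bash
python3 -c "
from bench import env
print(env.hand_in())"
```

```text
the job is handed in; nothing more can be done
None
```

The clip now clamps the cover plate to the backing plate, within about 2 mm of the middle of the top edge and square to the slope; I released it, the cover did not move, and I handed the job in at about 12 s on the robot's clock.

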